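# Hold the curing wand through its guide block over a board patch

## Task

Set the pierced plywood block across the two narrow rails on the board, with its hole right over the round patch, and let go of it. Then take the long-stemmed curing wand out of the rack by its handle and lower the stem through the block's hole, without it ever touching the block or the board, until its tip has come out below the block and hovers in the gap above the patch. Finish while still holding the wand there, upright, centred in the hole and still; leave the awl in the rack and the sanding block on the board where they are.

Things in the scene. Friction and masses are not known exactly. Their poses are not given: they have to be found in the camera images.
- patch (a point): round grey filled patch, 34 across, on the top face of the fixed white board offcut (about 300 x 200). Point: its centre, on the board's surface, 60 mm above the table. z up; x along the two rails: wooden battens 130 long (x), 12 wide, standing 40 mm above the board (tops 100 mm above the table), centred at y = -48 and +48 mm. Nothing else within 75 mm of the patch
- guide_center (a point): plywood guide block, loose, 52 (x) x 120 (y) x 40 (z), 0.11 to 0.22 kg, a vertical 30 mm round hole through its middle. Point: the block's centre, on the hole's axis, 20 mm above the underside. Starts flat on the table left or right of the board; grasp across the 52 mm. Seated, its length spans the rails (its x along patch x, either way round) and the point is 120 mm above the table
- guide: the same guide block; origin at the centre of its underside
- board: the fixed board with its rails; origin on the table right under the patch, axes as the patch
- rack: fixed wooden rack on the other side of the board from the block's start, 170 (x) x 64 (y), 95 high; its top is a shelf with two 18 mm holes at x = -50 and +50 mm on the centre line. Origin at the centre of its underside. The wand stands in one hole, a stubby awl in the other, either way round
- wand_handle (a point): curing wand, loose, 0.10 to 0.19 kg: upright aluminium handle 26 diameter, 70 long; below it a flange 34 diameter, 6 thick, and a steel stem 12 diameter, 85 long. Point: the handle's centre, 126 mm above the stem's tip; z up along the wand. Starts with the flange resting on the rack's top, stem hanging in the hole: point 136 mm above the table; lifts straight out
- wand_tip (a point): lower end of the wand's stem, on its axis, 126 mm below the handle's centre. In place, it lies in the 40 mm gap between the seated block's underside (100 mm above the table) and the patch (60 mm above the table)
- wand: the same wand; origin on the underside of its flange, on its axis
- awl: the short stubby awl standing in the rack's other hole: same flange and stem diameter as the wand but a 30 mm ball knob on top (highest point 43 mm above the rack's top). Not to be used. Origin on the underside of its flange
- sander: cork sanding block 30 x 90 x 22 lying on the board, about 100 mm from the patch along the board's +x. Leave alone. Origin at the centre of its underside
There are look-alikes about, which are no part of the job. Leave any pink or turquoise look-alike of the wand alone.

How it is judged:
By the outcome, as a careful person would: the job done as asked, in the order asked, and still so for the second after the job is handed in, while the arm keeps its last pose, push and grip.
It also fails if it takes over 58 s, if anything falls off the work surface, if the arm or the gripper's body presses on something with over 40 N, if the wrist force passes 120 N, or if a joint passes its speed limit or range.

## Robot

A 7-joint arm with a two-finger parallel gripper is mounted at the origin on the work surface. World frame = base frame: x ahead of the robot, y to its left, z up, the work surface at z = 0. Lengths are in m, angles in rad, forces in N, time in s.
With the tool pointing down it reaches from about 0.35 to 0.775 m from the base axis. Payload 3.1 kg.
Tool frame: the origin (TCP) lies midway between the tips of the shut fingers; the grasp point (between the pads) lies 19 mm behind it (robot.pinch_z is the distance from the TCP to the grasp point, in m); z points along the fingers, y is the line along which they close (so a half turn about z gives the same grasp; the last joint's range is limited). The gripper opens to 85 mm and grips with 20 to 120 N. Pads are 22 mm wide; open, the fingers measure 114 mm over their backs; the gripper's body (76 mm by 85 mm) begins 54 mm behind the grasp point. The pads swing forward as they close: fully open they stand 13 mm farther back than shut.
Start: joints at [-1.346, 0.311, 0.014, 1.512, -0.004, 1.319, -0.027], TCP at [0.145, 0.531, 0.231] pointing down, gripper open.
Joint ranges: [-2.7, 2.7], [-0.3, 1.91], [-1.27, 1.3], [0.12, 2.57], [-1.44, 4.58], [0.2, 2.03], [-3.05, 3.05]. Speed limits (rad/s): [2.79, 2.79, 3.14, 3.14, 3.14, 3.14, 3.14].

## Interface

Orientations are given as [roll, pitch, yaw] about the fixed x, y, z axes, in that order (R = Rz(yaw) Ry(pitch) Rx(roll)).
In Python, from bench import robot gives the robot as it stands.
- The arm moves only by the tool move_arm, never from a script. Its arguments are lists of equal length, an entry for each row: "gripper": the closure in counts, from 0 (fully open) to 255 (shut); "delta_pos": the shift along the world's x, y, z in mm, a list of three; "turn": the turn about the world's z in degrees. A call has 1 to 12 rows; each row is the pose to reach, as a shift and turn from the pose commanded when the call began; what a row does not reach only later rows make up. A row lasts 1/10 s, in which the tool goes at most 50 mm and 8.59 degrees, less where a joint would pass 70% of its speed; a pose out of reach is approached as far as the arm can. A call with a gripper value outside its range is refused whole. The fingers move at their own pace and stop on an object; "newtons" is the grip in N (left out, the last holds). Time passes only in rows, so rows that repeat a pose let the fingers close. It gives the time, the measured TCP pose, the force, the opening and the grip force at its end, in the units of the state.
- robot.observe(): the state, without advancing time (a new reading comes with each control period).
- robot.get_image(name): name is "scene" or "side" or "wrist"; returns a dict with "frame" (400x640x3 uint8, red, green, blue), "fx", "fy", "cx", "cy" (pixels), "R" (3x3) and "t" (3): a world point X has camera coordinates R X + t. Camera axes: x right, y down, z forward; pixel columns grow to the right and rows downward; lengths in m; the calibration is good to about 2 mm. A picture is of the moment at which its call begins. There is no depth.
- robot.sign_off(): hands the job in; it is judged then, once.
Trained networks look in a picture, given as the dict that the camera call returned (one of the last four; its "shot" number tells which), for a name from the list of things; names that differ only in an ending like _2 or _b are one class to them, and where a whole thing is asked for, a point or a joint stands for the part that bears it (a point fixed in the world has none). Each returns a list of dicts, best first, with "confidence" (0 to 1); they miss things now and then, are a little off and sometimes report something else, mostly with a low value. They report only what shows in the picture. A call takes as long as a camera call. They do not tell look-alikes from the thing itself.
- robot.silhouettes(picture, label): "region" (400x640 bool, what is visible of it) and "pixel" ([column, row] in pixels, amid what is visible of it).
The state is a dict: "t": time; "qpos": joint angles; "dq": joint speeds; "joint_efforts": joint torques, N m; "ee_pos": TCP position; "eef_rot": TCP orientation; "wrist_force": force on the tool from outside, world axes, zero at the start; "moment": the same for the moment, N m; "grip_width": opening from 0.0 (shut) to 1.0 (fully open); "gripper_force": force on a finger pad.
Only numpy, scipy, OpenCV 4.12 (cv2) and the standard library are available. Lean on these libraries where they do the work, as an engineer would, in place of code of your own. Each camera call takes 0.05 s, during which the arm holds its last target. There are 200 camera calls.

## Working session

There is one attempt and no reset: what is moved stays moved. The work goes in short steps, Python scripts to look and compute and a tool call to move; the robot and the scene stay as the last step left them, time stands still between calls to the robot, and variables do not carry over. Pictures are saved under pics/ and viewed, at most 10 in all, crops included, and the job is handed in when it is done.

Besides the shell and the picture viewer there is one more tool, called after "Emit:" in YAML: its name, and indented under it one key for each argument. move_arm: Moves the arm, as the interface text tells. Its arguments: {"type":"object","properties":{"gripper":{"type":"array"},"delta_pos":{"type":"array"},"turn":{"type":"array"},"newtons":{"type":"number"}},"required":["gripper","delta_pos","turn"]}

```bash
mkdir -p pics; ls; cat > h.py <<'E'
import numpy as np, cv2
from bench import robot
def save(p,name): cv2.imwrite('pics/'+name,cv2.cvtColor(p['frame'],cv2.COLOR_RGB2BGR))
def ray(p,px):
    R=np.array(p['R']);t=np.array(p['t'])
    d=R.T@np.array([(px[0]-p['cx'])/p['fx'],(px[1]-p['cy'])/p['fy'],1.]);return -R.T@t,d/np.linalg.norm(d)
def onz(p,px,z):
    c,d=ray(p,px);return c+d*(z-c[2])/d[2]
def proj(p,X):
    c=np.array(p['R'])@np.array(X)+np.array(p['t']);return np.array([p['fx']*c[0]/c[2]+p['cx'],p['fy']*c[1]/c[2]+p['cy']])
E
python3 - <<'E'
from h import *
P={}
for n in ['scene','side']:
    p=robot.get_image(n);save(p,n+'0.png');P[n]=p
    print(n,'cam',np.round(-np.array(p['R']).T@p['t'],3))
    for l in ['patch','guide','board','rack','wand','wand_handle','awl','sander']:
        for r in robot.silhouettes(p,l)[:4]: print(l,np.round(r['pixel']),round(r['confidence'],2),r['region'].sum(), np.round(onz(p,r['pixel'],.06),3))
a=cv2.imread('pics/scene0.png')
print(robot.observe())
E
```

```text
pics
scene cam [1.026 0.117 0.879]
patch [285. 214.] 0.62 8743 [ 0.559 -0.037  0.06 ]
guide [198. 188.] 0.6 1333 [ 0.522 -0.255  0.06 ]
board [286. 214.] 0.62 8751 [ 0.559 -0.036  0.06 ]
board [458. 219.] 0.42 285 [0.509 0.348 0.06 ]
rack [444. 221.] 0.78 2812 [0.518 0.318 0.06 ]
wand [440. 152.] 0.87 411 [0.319 0.308 0.06 ]
wand [445. 181.] 0.75 412 [0.406 0.321 0.06 ]
wand [472. 154.] 0.64 443 [0.312 0.385 0.06 ]
wand_handle [440. 150.] 0.77 357 [0.312 0.307 0.06 ]
wand_handle [450. 179.] 0.65 365 [0.399 0.332 0.06 ]
wand_handle [472. 152.] 0.59 445 [0.308 0.388 0.06 ]
awl [459. 218.] 0.85 268 [0.504 0.352 0.06 ]
sander [278. 242.] 0.92 717 [ 0.629 -0.04   0.06 ]
side cam [ 0.219 -0.742  0.967]
patch [342. 233.] 0.76 7129 [ 0.517 -0.085  0.06 ]
guide [362. 309.] 0.73 1400 [ 0.478 -0.299  0.06 ]
board [340. 235.] 0.93 7049 [ 0.509 -0.089  0.06 ]
rack [284. 141.] 0.98 1771 [0.486 0.311 0.06 ]
wand [269. 129.] 0.79 248 [0.46  0.387 0.06 ]
wand [234. 121.] 0.77 175 [0.365 0.464 0.06 ]
wand [241. 145.] 0.59 325 [0.359 0.342 0.06 ]
wand_handle [242. 142.] 0.9 276 [0.365 0.351 0.06 ]
wand
[... 326 characters left out ...]
ray([-1.34573104,  0.31088007,  0.01400071,  1.51149119, -0.00442717,
        1.31918358, -0.02719205]), 'dq': array([ 3.09239380e-04, -2.67549152e-04,  7.64198521e-05,  4.12266903e-04,
        1.29335220e-03,  1.13684427e-03,  1.57417111e-03]), 'joint_efforts': array([ 3.41649211e-04, -3.79795468e+01,  1.45827401e-01, -2.30864704e+01,
        1.22124792e-02,  1.79983919e-03, -1.22120468e-06]), 'ee_pos': array([0.14495407, 0.53058169, 0.23131834]), 'eef_rot': array([ 3.14152411e+00, -7.06775883e-06,  2.87490372e+00]), 'wrist_force': array([-0.10613751,  0.04535572, -0.04259662]), 'moment': array([-0.00520634, -0.01091957,  0.01693817]), 'gripper_force': 0.0, 'grip_width': 1.0003175182284336}
```

View pics/scene0.png

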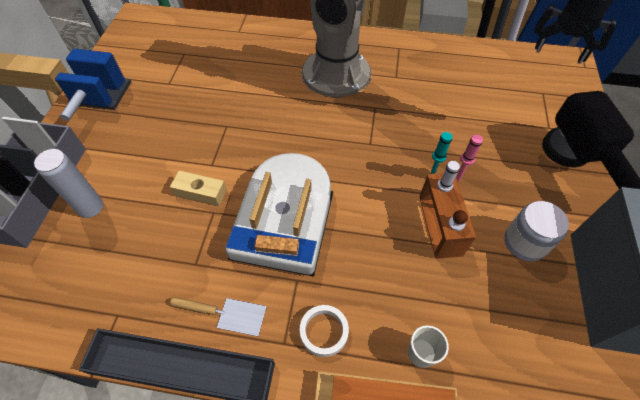

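View pics/side0.png

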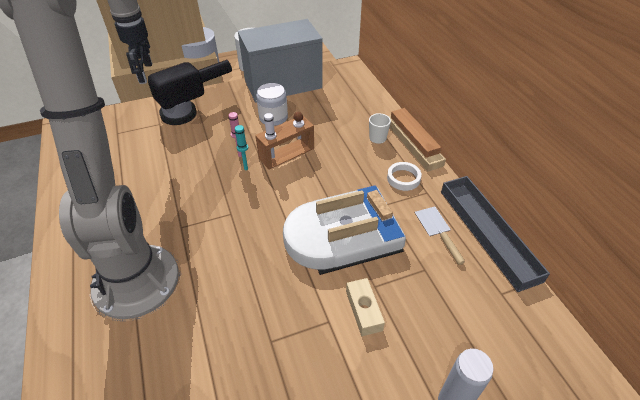

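```bash
python3 - <<'E'
from h import *
s=robot.get_image('scene');d=robot.get_image('side')
def tri(a,b):
    c1,d1=ray(s,a);c2,d2=ray(d,b)
    A=np.c_[d1,-d2];k=np.linalg.lstsq(A,c2-c1,rcond=None)[0];return (c1+k[0]*d1+c2+k[1]*d2)/2,np.linalg.norm(c1+k[0]*d1-c2-k[1]*d2)
print('patch',onz(s,(283,208),.06),onz(d,(346,219),.06))
print('hole',onz(s,(197,184),.04),onz(d,(365,301),.04))
print('wand tri',tri((453,165),(269,117)), onz(s,(453,165),.171),onz(d,(269,117),.171))
print('teal', tri((445,136),(239,129)),'pink',tri((476,140),(233,116)))
print('awl', tri((459,217),(298,117)))
for l,z in (('guide',.04),('rack',.095)):
  for p,n in ((s,'s'),(d,'d')):
    r=robot.silhouettes(p,l)[0]['region'];c=max(cv2.findContours(r.astype(np.uint8),0,2)[0],key=cv2.contourArea)
    q=np.array([onz(p,x[0],z)[:2] for x in c],np.float32);R=cv2.minAreaRect(q);print(l,n,R)
for a,b in (((256,226),(270,174)),((294,232),(310,181))): 
    A=onz(s,a,.1);B=onz(s,b,.1);print('rail',A,B,np.degrees(np.arctan2(*(A-B)[1::-1])))
w=robot.get_image('wrist');R=np.array(w['R']);print('wrist cam',-R.T@w['t'],R,w['fx'],w['fy'])
E
```

```text
patch [ 0.54302908 -0.04581667  0.06      ] [ 0.54493362 -0.04555986  0.06      ]
hole [ 0.49758418 -0.27074995  0.04      ] [ 0.49827386 -0.27266139  0.04      ]
wand tri (array([0.44584152, 0.30842149, 0.16705266]), np.float64(0.005064985099332999)) [0.44643626 0.30923621 0.171     ] [0.44566303 0.29978441 0.171     ]
teal (array([0.35457998, 0.2957092 , 0.15666316]), np.float64(0.0009285969277670625)) pink (array([0.35276602, 0.3654007 , 0.15366534]), np.float64(0.001060985495370783))
awl (array([0.5422585 , 0.33356925, 0.12146202]), np.float64(0.0004226635147644855))
guide s ((0.5079129934310913, -0.265081524848938), (0.13688163459300995, 0.07402829080820084), 84.45081329345703)
guide d ((0.49097639322280884, -0.28366151452064514), (0.13541778922080994, 0.060381047427654266), 83.58519744873047)
rack s ((0.518871545791626, 0.3124634325504303), (0.21340008080005646, 0.0973745808005333), 14.118719100952148)
rack d ((0.4849478006362915, 0.27383750677108765), (0.21632170677185059, 0.1613740622997284), 13.961069107055664)
rail [ 0.61962704 -0.08516381  0.1       ] [ 0.48166296 -0.086227    0.1       ] 0.4415276409593859
rail [ 0.62086593 -0.00282201  0.1       ] [0.48635552 0.00783359 0.1       ] -4.529377545077801
wrist cam [0.0635254  0.55210306 0.37266193] [[ 2.63123646e-01  9.64762110e-01  1.33594034e-04]
 [ 9.11354776e-01 -2.48603067e-01  3.28068572e-01]
 [ 3.16541340e-01 -8.62008473e-02 -9.44653902e-01]] 276.66295632680976 276.66295632680976
```

Emit:
move_arm:
  gripper: [0, 0, 0, 0, 0, 0, 0, 0, 0, 0, 0, 0]
  delta_pos:
    - [0, 0, 50]
    - [0, 0, 100]
    - [30, -40, 130]
    - [50, -90, 130]
    - [80, -130, 130]
    - [120, -170, 130]
    - [155, -205, 130]
    - [190, -240, 130]
    - [225, -275, 130]
    - [260, -310, 130]
    - [290, -350, 130]
    - [310, -390, 130]
  turn: [0, 0, 0, 0, 0, 0, 0, 0, 0, 0, 0, 0]

```text
t: 2.45
ee_pos: [0.4516, 0.1475, 0.3612]
eef_rot: [3.141, 0.001, 2.876]
wrist_force: [0.5, 0.1, -0.6]
grip_width: 1.003
gripper_force: 0.0
```

Emit:
move_arm:
  gripper: [0, 0, 0, 0, 0, 0, 0, 0, 0, 0, 0, 0]
  delta_pos:
    - [10, -15, 0]
    - [20, -30, 0]
    - [30, -45, 0]
    - [40, -60, -10]
    - [50, -75, -20]
    - [60, -90, -30]
    - [70, -105, -30]
    - [80, -120, -30]
    - [90, -130, -30]
    - [90, -130, -30]
    - [90, -130, -30]
    - [90, -130, -30]
  turn: [-8, -16, -24, -32, -40, -48, -56, -64, -72, -77, -77, -77]

```text
t: 3.65
ee_pos: [0.5403, 0.0192, 0.3313]
eef_rot: [-3.141, -0.0, 1.534]
wrist_force: [0.5, -0.1, -0.1]
grip_width: 0.998
gripper_force: 0.0
```

```bash
python3 - <<'E'
from h import *
p=robot.get_image('wrist');save(p,'w1.png');o=robot.observe();print(o['t'],o['ee_pos'],o['eef_rot'],o['dq'].round(3))
import pickle;pickle.dump({k:p[k] for k in('frame','fx','fy','cx','cy','R','t')},open('w1.pkl','wb'))
print(proj(p,[.544,-.046,.06]))
for l in('patch','board'):
    for r in robot.silhouettes(p,l)[:2]: print(l,r['pixel'],r['confidence'],r['region'].sum())
E
```

```text
3.7 [0.54022522 0.01927809 0.33129946] [-3.14151887e+00 -3.83998739e-04  1.53349774e+00] [-0.001 -0.004 -0.003 -0.     0.002 -0.    -0.005]
[324.26455114 204.18865073]
patch [315.5, 196.7] 0.85 19175
board [313.8, 195.5] 0.95 18959
```

View pics/w1.png

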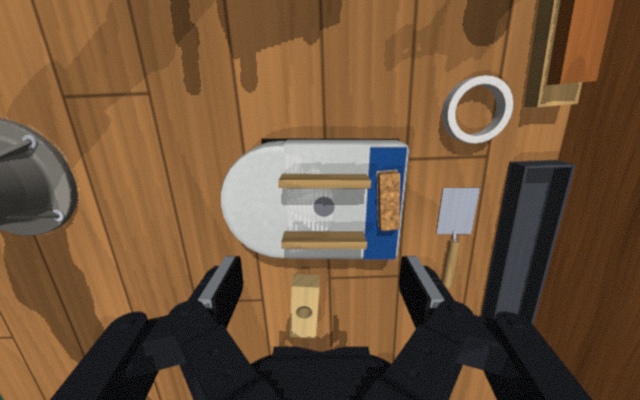

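```bash
cat > m1.py <<'E'
from h import *
import pickle;p=pickle.load(open('w1.pkl','rb'))
hsv=cv2.cvtColor(p['frame'],cv2.COLOR_RGB2HSV)
f=p['frame'].astype(int)
# patch: dark blob within window
g=f[190:222,306:342].mean(2);m=(g<130).astype(np.uint8)
n,L,st,ce=cv2.connectedComponentsWithStats(m);
i=1+np.argmax(st[1:,4]);px=ce[i]+[306,190];print('patch',px,st[i],onz(p,px,.06))
def rect(x0,y0,x1,y1,z,name):
    h=hsv[y0:y1,x0:x1];m=((h[...,1]>70)&(h[...,0]>5)&(h[...,0]<30)).astype(np.uint8)
    n,L,st,ce=cv2.connectedComponentsWithStats(m);i=1+np.argmax(st[1:,4])
    c=max(cv2.findContours((L==i).astype(np.uint8),0,2)[0],key=cv2.contourArea)
    q=np.array([onz(p,x[0]+[x0,y0],z)[:2]*1000 for x in c],np.float32);print(name,st[i],cv2.minAreaRect(q))
rect(270,168,370,195,.1,'rail+');rect(272,225,370,252,.1,'rail-')
h=hsv[265:345,280:330];print(h[30,25],h[30,3],h[47,24])
E
python3 m1.py
```

```text
patch [323.85669782 205.49844237] [  8   6  23  20 321] [ 0.5432809  -0.04818553  0.06      ]
rail+ [   9    6   91   15 1198] ((544.7745361328125, 2.6228160858154297), (20.115421295166016, 126.0487289428711), 87.88153076171875)
rail- [  10    7   85   17 1396] ((541.5687255859375, -88.72298431396484), (26.70143699645996, 126.73358154296875), 87.87522888183594)
[ 21 104 196] [ 14 139 172] [ 19 108 142]
```

Emit:
move_arm:
  gripper: [0, 0, 0, 0, 0, 0, 0, 0, 0]
  delta_pos:
    - [-7, -40, -10]
    - [-14, -80, -25]
    - [-21, -120, -40]
    - [-28, -160, -60]
    - [-35, -200, -80]
    - [-42, -240, -100]
    - [-42, -279, -111]
    - [-42, -279, -111]
    - [-42, -279, -111]
  turn: [-1, -2, -3, -4, -4, -4, -4, -4, -4]

```text
t: 4.7
ee_pos: [0.4978, -0.261, 0.2201]
eef_rot: [-3.141, -0.0, 1.459]
wrist_force: [0.1, 1.8, -0.6]
grip_width: 1.0
gripper_force: 0.0
```

```bash
python3 - <<'E'
from h import *
import pickle
p=robot.get_image('wrist');save(p,'w2.png');o=robot.observe();print(o['t'],o['ee_pos'],np.degrees(o['eef_rot']),o['dq'].round(3))
pickle.dump({k:p[k] for k in('frame','fx','fy','cx','cy','R','t')},open('w2.pkl','wb'))
for r in robot.silhouettes(p,'guide')[:2]:
    m=r['region'];print(r['pixel'],r['confidence'],m.sum())
    c=max(cv2.findContours(m.astype(np.uint8),0,2)[0],key=cv2.contourArea)
    q=np.array([onz(p,x[0],.04)[:2]*1000 for x in c],np.float32);print(cv2.minAreaRect(q))
print(proj(p,[.498,-.272,.04]))
E
```

```text
4.75 [ 0.49880664 -0.25943597  0.22034371] [ 1.79981275e+02 -6.01478116e-02  8.37817073e+01] [-0.03  -0.01  -0.018 -0.005 -0.001  0.002 -0.001]
[320.5, 178.5] 0.57 4035
((497.2439270019531, -272.173095703125), (123.26386260986328, 52.751182556152344), 83.86981964111328)
[321.53682646 187.74826238]
```

View pics/w2.png

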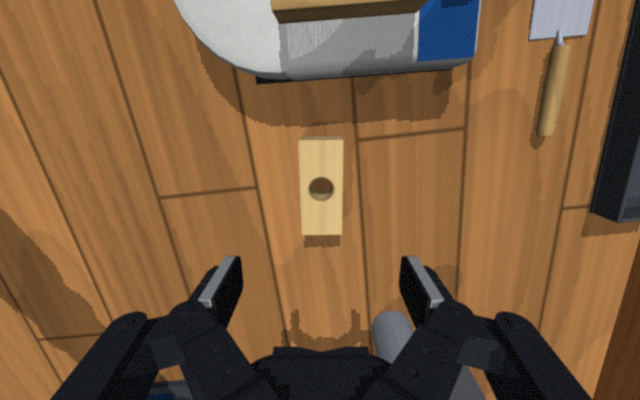

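Emit:
move_arm:
  gripper: [0, 0, 0, 0, 0, 0, 0, 120, 255, 255, 255, 255]
  delta_pos:
    - [-1, -12, -40]
    - [-1, -12, -80]
    - [-1, -12, -120]
    - [-1, -12, -160]
    - [-1, -12, -190]
    - [-1, -12, -212]
    - [-1, -12, -212]
    - [-1, -12, -212]
    - [-1, -12, -212]
    - [-1, -12, -212]
    - [-1, -12, -212]
    - [-1, -12, -212]
  turn: [0, 0, 0, 0, 0, 0, 0, 0, 0, 0, 0, 0]
  newtons: 40

```text
t: 6.0
ee_pos: [0.499, -0.2728, 0.0104]
eef_rot: [3.138, 0.001, 1.462]
wrist_force: [0.1, 1.1, 7.3]
grip_width: 0.6
gripper_force: 44.6
```

Emit:
move_arm:
  gripper: [255, 255, 255, 255, 255, 255, 255, 255, 255, 255, 255, 255]
  delta_pos:
    - [0, 0, 20]
    - [0, 0, 55]
    - [0, 0, 95]
    - [0, 5, 135]
    - [7, 30, 160]
    - [14, 65, 160]
    - [21, 100, 160]
    - [28, 135, 160]
    - [35, 170, 160]
    - [41, 200, 160]
    - [45, 220, 160]
    - [45, 225, 160]
  turn: [0, 0, 0, 0, 1, 2, 3, 4, 4, 4, 4, 4]

```text
t: 7.2
ee_pos: [0.5428, -0.0431, 0.168]
eef_rot: [-3.141, -0.002, 1.537]
wrist_force: [-0.3, 0.8, -2.0]
grip_width: 0.601
gripper_force: 43.8
```

Emit:
move_arm:
  gripper: [255, 255, 255]
  delta_pos:
    - [0, 0, 0]
    - [0, 0, 0]
    - [0, 0, 0]
  turn: [0, 0, 0]

```text
t: 7.5
ee_pos: [0.5419, -0.0497, 0.1685]
eef_rot: [3.141, 0.001, 1.527]
wrist_force: [-0.6, -0.8, -1.7]
grip_width: 0.602
gripper_force: 43.8
```

```bash
python3 - <<'E'
from h import *
import pickle
p=robot.get_image('wrist');save(p,'w3.png');o=robot.observe();print(o['t'],o['ee_pos'],np.degrees(o['eef_rot']),o['wrist_force'],o['grip_width'])
pickle.dump({k:p[k] for k in('frame','fx','fy','cx','cy','R','t')},open('w3.pkl','wb'))
for r in robot.silhouettes(p,'guide')[:2]:
    m=r['region'];print(r['pixel'],r['confidence'],m.sum())
    c=max(cv2.findContours(m.astype(np.uint8),0,2)[0],key=cv2.contourArea)
    z=o['ee_pos'][2]-.0104+.04
    q=np.array([onz(p,x[0],z)[:2]*1000 for x in c],np.float32);print(cv2.minAreaRect(q))
E
```

```text
7.55 [ 0.54198188 -0.04939772  0.16850684] [1.79985267e+02 4.48431051e-02 8.75248668e+01] [ 0.45744389  0.10008111 -1.06274217] 0.6016574080724795
[322.4, 245.7] 0.59 20780
((542.598876953125, -36.26030349731445), (101.68000793457031, 51.39595031738281), 87.6102294921875)
```

View pics/w3.png

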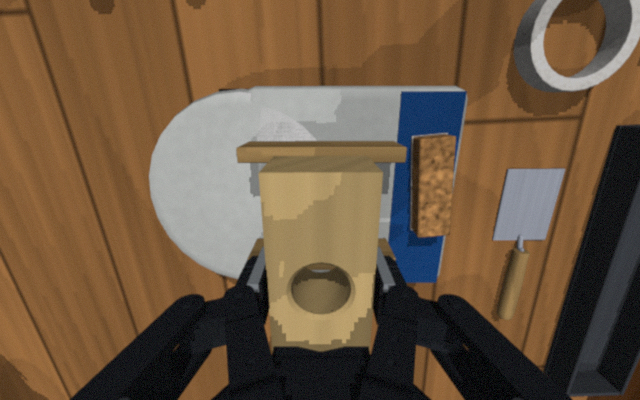

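```bash
python3 - <<'E'
from h import *
import pickle
p=pickle.load(open('w3.pkl','rb'))
for z in (.195,.198): print('hole',onz(p,(321,289),z),'farL',onz(p,(264,172),z),'farR',onz(p,(380,172),z))
print('rail+ far edge top',onz(p,(239,143),.1),onz(p,(404,143),.1))
f=p['frame'].astype(int);print(f[262:320:3,321].sum(1),f[289,280:362:3].sum(1))
E
```

```text
hole [ 0.54222482 -0.05187741  0.195     ] farL [0.52059639 0.00819621 0.195     ] farR [0.56973736 0.00607138 0.195     ]
hole [ 0.54231417 -0.04962869  0.198     ] farL [0.52125094 0.00887507 0.198     ] farR [0.56910774 0.00680578 0.198     ]
rail+ far edge top [0.4836233  0.00959954 0.1       ] [0.6070225  0.00427483 0.1       ]
[275 233 237 323 162 169 288 292 308 305 296 298 308 305 304 283 303 311
 461 450] [386 387 364 315 164 229 249 256 283 286 291 305 304 305 298 300 290 286
 276 253 229 209 205 177 347 405 464 463]
```

Emit:
move_arm:
  gripper: [255, 255, 255, 255, 255, 255, 255]
  delta_pos:
    - [1, 3, 0]
    - [1, 3, -15]
    - [1, 3, -30]
    - [1, 3, -42]
    - [1, 3, -50]
    - [1, 3, -53]
    - [1, 3, -53]
  turn: [0, 0, 0, 0, 0, 0, 0]

```text
t: 8.3
ee_pos: [0.5432, -0.0443, 0.1151]
eef_rot: [-3.141, 0.0, 1.531]
wrist_force: [1.0, -0.4, -1.2]
grip_width: 0.595
gripper_force: 43.8
```

Emit:
move_arm:
  gripper: [255, 255, 255, 255]
  delta_pos:
    - [0, 0, -2]
    - [0, 0, -3]
    - [0, 0, -4]
    - [0, 0, -4]
  turn: [0, 0, 0, 0]

```text
t: 8.7
ee_pos: [0.5434, -0.0443, 0.1114]
eef_rot: [3.141, -0.0, 1.531]
wrist_force: [-0.2, -0.6, -1.5]
grip_width: 0.6
gripper_force: 43.8
```

Emit:
move_arm:
  gripper: [255, 255, 255, 255]
  delta_pos:
    - [0, -1, -1]
    - [0, -1, -2]
    - [0, -1, -3]
    - [0, -1, -3]
  turn: [0, 0, 0, 0]

```text
t: 9.1
ee_pos: [0.5435, -0.0451, 0.1104]
eef_rot: [3.141, -0.001, 1.531]
wrist_force: [-4.8, 1.4, 10.4]
grip_width: 0.601
gripper_force: 45.0
```

```bash
cat > lk.py <<'E'
from h import *
import pickle,sys
n=sys.argv[1]
p=robot.get_image('wrist');save(p,n+'.png');o=robot.observe();print(o['t'],o['ee_pos'],np.degrees(o['eef_rot']),o['wrist_force'],o['grip_width'])
pickle.dump({k:p[k] for k in('frame','fx','fy','cx','cy','R','t')},open(n+'.pkl','wb'))
E
python3 lk.py w4; python3 - <<'E'
import cv2
a=cv2.imread('pics/w4.png')[90:350,190:490];cv2.imwrite('pics/w4c.png',cv2.resize(a,None,fx=2,fy=2))
E
```

```text
9.15 [ 0.5435681  -0.04507482  0.11041911] [ 1.79954855e+02 -8.45154104e-02  8.77354099e+01] [-4.33611561  1.80422931 10.33193246] 0.5967124177629954
```

View pics/w4c.png

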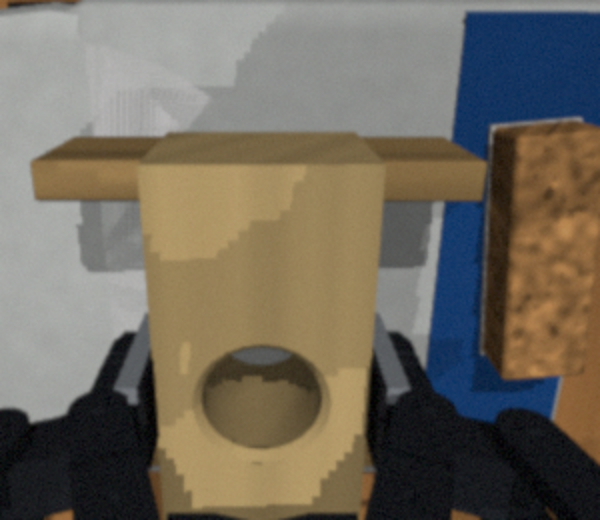

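```bash
python3 - <<'E'
from h import *
import pickle
p=pickle.load(open('w4.pkl','rb'))
c=lambda u,v:(u/2+190,v/2+90)
print('hole top',onz(p,c(262,398),.14),'top edge',onz(p,c(140,163),.14),onz(p,c(383,162),.14))
print('end bottom',onz(p,c(168,133),.1),onz(p,c(357,133),.1))
print('rail near',onz(p,c(34,160),.1),onz(p,c(484,160),.1),'far',onz(p,c(74,137),.1),onz(p,c(452,139),.1))
# predicted patch outline and hole outlines in crop coords
for nm,X,r,z in (('patch',(.5435,-.0475),.017,.06),('holetop',(.5435,-.0475),.015,.14)):
    q=[(proj(p,[X[0]+r*np.cos(a),X[1]+r*np.sin(a),z])-[190,90])*2 for a in (0,np.pi/2,np.pi,-np.pi/2)];print(nm,np.round(q).tolist())
E
```

```text
hole top [ 0.54397002 -0.04499487  0.14      ] top edge [0.52103789 0.01361248 0.14      ] [0.57115162 0.011851   0.14      ]
end bottom [0.52042228 0.01282432 0.1       ] [0.57240146 0.01078254 0.1       ]
rail near [0.48229112 0.00674958 0.1       ] [0.60805503 0.00180102 0.1       ] far [0.49442304 0.01273889 0.1       ] [0.59866868 0.00808719 0.1       ]
patch [[305.0, 269.0], [259.0, 229.0], [216.0, 273.0], [262.0, 311.0]]
holetop [[323.0, 405.0], [258.0, 353.0], [199.0, 409.0], [263.0, 457.0]]
```

Emit:
move_arm:
  gripper: [255, 255, 255, 255, 255, 255, 0, 0, 0, 0, 0, 0]
  delta_pos:
    - [0, 0, 3]
    - [0, -2, 4]
    - [0, -2, 4]
    - [0, -2, 2]
    - [0, -2, 1]
    - [0, -2, 1]
    - [0, -2, 1]
    - [0, -2, 1]
    - [0, -2, 1]
    - [0, -2, 1]
    - [0, -2, 20]
    - [0, -2, 50]
  turn: [0, 0, 0, 0, 0, 0, 0, 0, 0, 0, 0, 0]

```text
t: 10.35
ee_pos: [0.5415, -0.0468, 0.1567]
eef_rot: [-3.136, 0.0, 1.531]
wrist_force: [0.7, -0.6, 0.5]
grip_width: 0.997
gripper_force: 0.0
```

Emit:
move_arm:
  gripper: [0, 0, 0, 0, 0, 0, 0]
  delta_pos:
    - [0, 0, 35]
    - [0, 0, 75]
    - [0, -40, 105]
    - [0, -75, 130]
    - [0, -85, 130]
    - [0, -85, 130]
    - [0, -85, 130]
  turn: [0, 0, 0, 0, 0, 0, 0]

```text
t: 11.05
ee_pos: [0.5431, -0.1305, 0.2869]
eef_rot: [-3.139, -0.002, 1.532]
wrist_force: [-0.5, 0.1, -1.1]
grip_width: 0.997
gripper_force: 0.0
```

```bash
python3 lk.py w5; python3 - <<'E'
from h import *
import pickle
p=pickle.load(open('w5.pkl','rb'));q=proj(p,[.5435,-.048,.14]);print(q)
u,v=np.round(q).astype(int);u0,v0=max(u-90,0),max(v-75,0)
print(u0,v0);a=cv2.imread('pics/w5.png')[v0:v0+150,u0:u0+180];cv2.imwrite('pics/w5c.png',cv2.resize(a,None,fx=4,fy=4,interpolation=cv2.INTER_CUBIC))
E
```

```text
11.1 [ 0.54317944 -0.1297372   0.28670964] [-1.79845191e+02 -1.24784421e-01  8.78746804e+01] [ 0.04440788 -0.12329349  0.03822399] 0.9993225401741938
[317.82698701 106.55704953]
228 32
```

View pics/w5c.png

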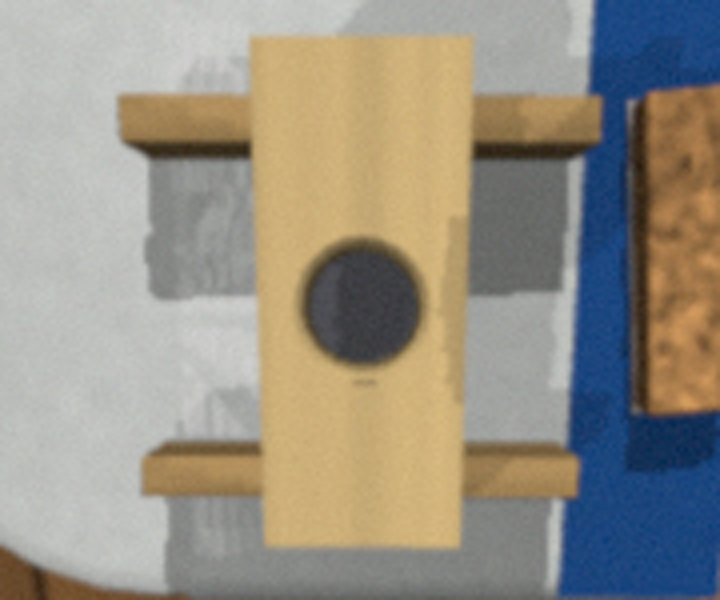

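```bash
python3 - <<'E'
from h import *
import pickle
p=pickle.load(open('w5.pkl','rb'))
c=lambda u,v,z:np.round(1000*onz(p,(u/4+228-.375,v/4+32-.375),z)[:2],1)
print('hole',c(363,302,.14))
print('block corners',c(251,38,.14),c(473,37,.14),c(266,548,.14),c(461,547,.14))
print('rail outer mids',c(361,95,.1),c(361,496,.1),'rail ends',c(119,95,.1),c(601,96,.1),c(143,496,.1),c(578,496,.1))
f=p['frame'];m=(f.astype(int).sum(2)<300)
sub=m[85:130,295:345].astype(np.uint8);n,L,st,ce=cv2.connectedComponentsWithStats(sub);i=1+np.argmax(st[1:,4]);px=ce[i]+[295,85];print(px,st[i],onz(p,px,.14),onz(p,px,.1))
# wand
s=robot.get_image('scene');d=robot.get_image('side')
for q,nm in((s,'s'),(d,'d')):
    for r in robot.silhouettes(q,'wand_handle'):
        rr=r['region'];col=q['frame'][rr].mean(0);print(nm,r['pixel'],r['confidence'],col.round(),onz(q,r['pixel'],.136).round(4))
    u,v=np.round(proj(q,[.446,.305,.11])).astype(int);cr=q['frame'][max(v-60,0):v+60,u-60:u+60];print(u,v)
    cv2.imwrite('pics/c_'+nm+'.png',cv2.cvtColor(cr,cv2.COLOR_RGB2BGR))
a=[cv2.resize(cv2.imread(f'pics/c_{n}.png'),(390,390),interpolation=2) for n in 'sd'];cv2.imwrite('pics/wand2.png',np.hstack(a))
E
```

```text
hole [544.  -48.6]
block corners [520.6   9.9] [571.6   8.2] [ 515.8 -109.3] [ 567.5 -111. ]
rail outer mids [545.2   3.4] [ 540.8 -103.3] rail ends [480.9   5.8] [609.    0.7] [ 476.  -100.9] [ 605.3 -105.8]
[318.06721536 107.36351166] [  9   7  29  31 729] [ 0.54370591 -0.04876273  0.14      ] [ 0.54328326 -0.04899398  0.1       ]
s [438.7, 149.2] 0.89 [20. 90. 88.] [0.3772 0.287  0.136 ]
s [451.8, 176.0] 0.87 [127. 120. 126.] [0.4488 0.3159 0.136 ]
s [471.2, 152.1] 0.72 [145.  73.  93.] [0.374  0.3598 0.136 ]
s [274.5, 243.6] 0.64 [168. 120.  74.] [ 0.6711 -0.0303  0.136 ]
444 181
d [271.6, 126.7] 0.8 [141. 139. 146.] [0.4499 0.2982 0.136 ]
d [242.5, 143.6] 0.59 [ 51. 118. 121.] [0.3522 0.2541 0.136 ]
d [233.6, 123.3] 0.45 [163. 119. 135.] [0.3496 0.3533 0.136 ]
270 133
```

View pics/wand2.png

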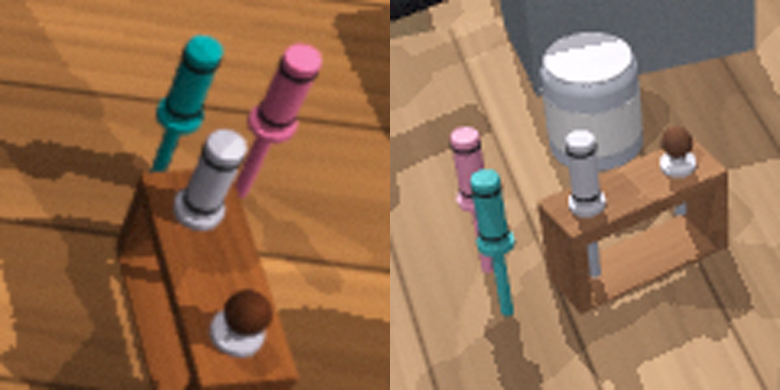

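Emit:
move_arm:
  gripper: [0, 0, 0, 0, 0, 0, 0, 0, 0, 0, 0, 0]
  delta_pos:
    - [-8, 40, 13]
    - [-17, 80, 13]
    - [-26, 120, 13]
    - [-35, 160, 13]
    - [-44, 200, 13]
    - [-53, 240, 13]
    - [-62, 280, 13]
    - [-71, 320, 13]
    - [-80, 360, 13]
    - [-88, 400, 13]
    - [-96, 430, 13]
    - [-96, 436, 13]
  turn: [-5, -10, -15, -20, -25, -30, -35, -40, -44, -48, -48, -48]

```text
t: 12.5
ee_pos: [0.444, 0.3102, 0.3001]
eef_rot: [-3.139, 0.001, 0.704]
wrist_force: [-0.2, 0.3, -0.7]
grip_width: 1.0
gripper_force: 0.0
```

Emit:
move_arm:
  gripper: [0, 0, 0]
  delta_pos:
    - [0, 0, 0]
    - [0, 0, 0]
    - [0, 0, 0]
  turn: [0, 0, 0]

```text
t: 12.8
ee_pos: [0.4482, 0.3015, 0.3016]
eef_rot: [3.141, -0.0, 0.69]
wrist_force: [0.7, -0.7, 0.4]
grip_width: 0.996
gripper_force: 0.0
```

```bash
python3 lk.py w6; python3 - <<'E'
from h import *
p=robot.get_image('wrist')
print(proj(p,[.447,.306,.171]),proj(p,[.447,.306,.101]))
for l in('wand_handle','wand','awl','rack'):
    for r in robot.silhouettes(p,l)[:3]: print(l,r['pixel'],round(r['confidence'],2),r['region'].sum(),p['frame'][r['region']].mean(0).round())
E
```

```text
12.85 [0.44814893 0.3017483  0.30163354] [ 1.79983051e+02 -1.69563635e-02  3.95176071e+01] [-0.85625526  1.10321477 -0.2486341 ] 0.9995846952216615
[315.9036783  189.87229886] [316.7546123 173.8471275]
wand_handle [233.5, 202.4] 0.87 1202 [147.  78.  99.]
wand_handle [314.8, 180.7] 0.86 933 [174. 169. 175.]
wand_handle [275.3, 232.5] 0.82 1064 [ 12. 107. 106.]
wand [280.7, 233.5] 0.85 1054 [ 11. 107. 106.]
wand [231.9, 206.8] 0.84 1092 [148.  78. 101.]
wand [351.0, 96.5] 0.71 760 [99. 71. 57.]
awl [350.9, 98.0] 0.74 837 [101.  72.  57.]
rack [334.1, 126.6] 0.87 5599 [145.  89.  47.]
rack [563.0, 283.5] 0.24 4111 [193. 166. 115.]
```

View pics/w6.png

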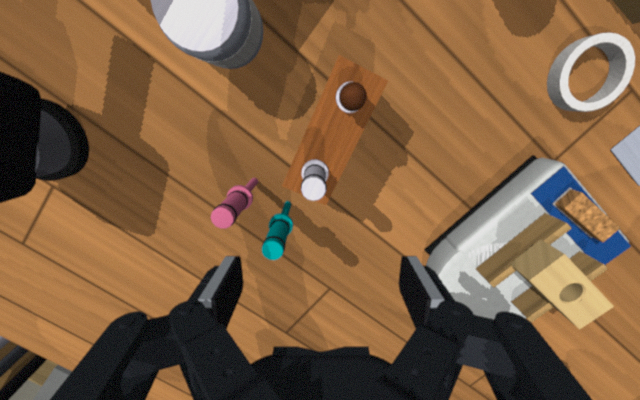

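```bash
python3 - <<'E'
from h import *
import pickle
p=pickle.load(open('w6.pkl','rb'))
f=p['frame'].astype(int)
for v in range(156,204,3):
    r=f[v,290:340];m=(r.min(1)>95)&(r.max(1)-r.min(1)<30);i=np.where(m)[0]+290;print(v,i.min() if len(i) else 0,i.max() if len(i) else 0,len(i))
print(onz(p,(313,189),.171),onz(p,(314.8,180.7),.136),onz(p,(315,173),.101))
E
```

```text
156 0 0 0
159 314 316 3
162 307 323 17
165 304 325 16
168 302 327 22
171 302 328 23
174 302 328 13
177 302 327 18
180 304 325 20
183 302 324 23
186 301 325 25
189 301 325 25
192 302 325 24
195 303 323 21
198 306 320 15
201 0 0 0
[0.44590903 0.30864664 0.171     ] [0.4462309  0.30737916 0.136     ] [0.44651993 0.30813821 0.101     ]
```

Emit:
move_arm:
  gripper: [0, 0, 0, 0, 0, 0, 0, 0, 255, 255, 255, 255]
  delta_pos:
    - [-2, 6, -15]
    - [-2, 6, -45]
    - [-2, 6, -80]
    - [-2, 6, -115]
    - [-2, 6, -145]
    - [-2, 6, -168]
    - [-2, 6, -181]
    - [-2, 6, -181]
    - [-2, 6, -181]
    - [-2, 6, -181]
    - [-2, 6, -181]
    - [-2, 6, -181]
  turn: [0, 0, 0, 0, 0, 0, 0, 0, 0, 0, 0, 0]
  newtons: 60

```text
t: 14.3
ee_pos: [0.4459, 0.3101, 0.1212]
eef_rot: [-3.141, -0.002, 0.693]
wrist_force: [-0.2, -0.4, 0.1]
grip_width: 0.334
gripper_force: 0.0
```

Emit:
move_arm:
  gripper: [255, 255, 255, 255]
  delta_pos:
    - [0, 0, 0]
    - [0, 0, 0]
    - [0, 0, 0]
    - [0, 0, 0]
  turn: [0, 0, 0, 0]

```text
t: 14.7
ee_pos: [0.4461, 0.31, 0.1213]
eef_rot: [3.141, -0.002, 0.693]
wrist_force: [-0.3, -0.2, 5.7]
grip_width: 0.296
gripper_force: 58.6
```

Emit:
move_arm:
  gripper: [255, 255, 255, 255, 255, 255, 255, 255, 255, 255]
  delta_pos:
    - [0, 0, 5]
    - [0, 0, 15]
    - [0, 0, 35]
    - [0, 0, 60]
    - [0, 0, 85]
    - [0, 0, 110]
    - [0, 0, 135]
    - [0, 0, 160]
    - [0, 0, 180]
    - [0, 0, 180]
  turn: [0, 0, 0, 0, 0, 0, 0, 0, 0, 0]

```text
t: 15.7
ee_pos: [0.4468, 0.3102, 0.3034]
eef_rot: [3.141, -0.006, 0.693]
wrist_force: [1.0, 0.2, -2.3]
grip_width: 0.29
gripper_force: 58.9
```

Emit:
move_arm:
  gripper: [255, 255, 255, 255, 255, 255, 255, 255, 255, 255, 255, 255]
  delta_pos:
    - [5, -15, 0]
    - [14, -50, 0]
    - [23, -85, 0]
    - [33, -120, 0]
    - [42, -155, 0]
    - [52, -190, 0]
    - [61, -225, 0]
    - [71, -260, 0]
    - [81, -295, 0]
    - [90, -330, 0]
    - [96, -350, 0]
    - [98, -359, 0]
  turn: [0, 0, 0, 0, 0, 0, 0, 0, 0, 0, 0, 0]

```text
t: 16.9
ee_pos: [0.5417, -0.0539, 0.2988]
eef_rot: [-3.141, 0.004, 0.686]
wrist_force: [-0.7, -0.1, -1.6]
grip_width: 0.289
gripper_force: 59.1
```

Emit:
move_arm:
  gripper: [255, 255, 255, 255, 255]
  delta_pos:
    - [0, 0, 0]
    - [0, 0, 0]
    - [0, 0, 0]
    - [0, 0, 0]
    - [0, 0, 0]
  turn: [0, 0, 0, 0, 0]

```text
t: 17.4
ee_pos: [0.5433, -0.0481, 0.3003]
eef_rot: [-3.141, -0.0, 0.695]
wrist_force: [0.4, -0.7, -1.3]
grip_width: 0.291
gripper_force: 59.1
```

```bash
python3 lk.py w7; python3 - <<'E'
from h import *
import pickle
P={'w':pickle.load(open('w7.pkl','rb'))}
for k,n in (('s','scene'),('d','side')):
    p=robot.get_image(n);P[k]={x:p[x] for x in('frame','fx','fy','cx','cy','R','t')}
pickle.dump(P,open('P7.pkl','wb'))
ims=[]
for k,X,hw,sc in (('w',[.544,-.049,.15],100,2.6),('s',[.544,-.049,.18],50,5.2),('d',[.544,-.049,.18],50,5.2)):
    p=P[k];u,v=np.round(proj(p,X)).astype(int);u0,v0=u-hw//2,v-hw//2
    u0=max(u0,0);v0=max(v0,0);print(k,u0,v0, 'tip',proj(p,[.544,-.049,.19]),'hole',proj(p,[.5437,-.0492,.14]))
    cr=cv2.cvtColor(p['frame'][v0:v0+hw,u0:u0+hw],cv2.COLOR_RGB2BGR)
    ims.append(cv2.resize(cr,(266,266),interpolation=2))
cv2.imwrite('pics/al.png',np.hstack(ims))
E
```

```text
17.45 [ 0.54334223 -0.04835968  0.30033827] [-1.79989366e+02 -1.11139090e-02  3.98145010e+01] [ 0.11769951  0.29033361 -0.972276  ] 0.28569810672104895
w 271 136 tip [321.01990359 197.91105696] hole [320.92073263 184.17964826]
s 252 153 tip [276.66762289 174.67626516] hole [278.62519439 188.40037536]
d 323 163 tip [348.18929531 185.0078713 ] hole [347.29462675 199.26921029]
```

View pics/al.png

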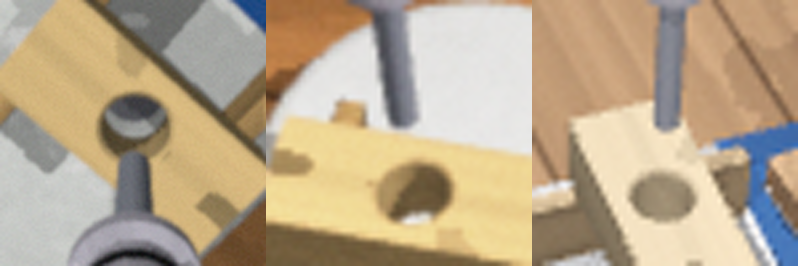

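Emit:
move_arm:
  gripper: [255, 255, 255, 255, 255, 255, 255, 255, 255, 255]
  delta_pos:
    - [0, 0, -3]
    - [0, 0, -8]
    - [0, 0, -14]
    - [0, 0, -20]
    - [0, 0, -26]
    - [0, 0, -31]
    - [0, 0, -35]
    - [0, 0, -38]
    - [0, 0, -38]
    - [0, 0, -38]
  turn: [0, 0, 0, 0, 0, 0, 0, 0, 0, 0]

```text
t: 18.55
ee_pos: [0.5434, -0.0493, 0.2624]
eef_rot: [3.141, -0.0, 0.693]
wrist_force: [0.2, -0.4, -1.4]
grip_width: 0.288
gripper_force: 59.1
```

```bash
python3 lk.py w8; cat > al.py <<'E'
from h import *
import pickle,sys
for k,n in (('s','scene'),('d','side')):
    p=robot.get_image(n);f=p['frame'].astype(int)
    g=(f.max(2)-f.min(2)<28)  # greyish: stem vs wood
    z=float(sys.argv[1])
    for zz in (z+.005,z+.015,z+.025,z+.04):
        q=proj(p,[.5437,-.0492,zz]);v=int(round(q[1]));u=int(round(q[0]))
        row=f[v,u-9:u+10];sat=row.max(1)-row.min(1);print(n,round(zz,3),q.round(1),'sat',sat.tolist())
E
python3 al.py .151
```

```text
18.6 [ 0.54353112 -0.04934518  0.26256983] [ 1.79972954e+02 -2.22528847e-02  3.97177474e+01] [-0.16929206  0.46114005 -1.97368313] 0.2881158619966027
scene 0.156 [278.  184.1] sat [85, 91, 90, 89, 93, 88, 77, 9, 8, 11, 11, 12, 23, 58, 65, 77, 90, 90, 92]
scene 0.166 [277.6 181.4] sat [90, 89, 90, 89, 89, 89, 38, 3, 12, 12, 10, 9, 79, 91, 89, 88, 91, 89, 90]
scene 0.176 [277.2 178.6] sat [90, 90, 90, 89, 90, 88, 89, 19, 10, 11, 11, 13, 11, 77, 74, 59, 55, 41, 24]
scene 0.191 [276.6 174.3] sat [100, 93, 44, 5, 1, 1, 2, 7, 8, 14, 12, 9, 3, 2, 2, 1, 1, 3, 1]
side 0.156 [347.5 194.8] sat [51, 52, 52, 52, 50, 51, 25, 9, 12, 11, 8, 36, 50, 50, 50, 51, 50, 52, 41]
side 0.166 [347.7 192. ] sat [52, 51, 50, 52, 51, 49, 44, 8, 11, 14, 11, 25, 50, 50, 51, 49, 51, 54, 55]
side 0.176 [347.9 189.2] sat [49, 51, 51, 50, 52, 51, 41, 7, 12, 10, 12, 13, 50, 51, 62, 78, 77, 75, 11]
side 0.191 [348.1 184.8] sat [52, 50, 52, 50, 51, 50, 50, 8, 13, 12, 10, 11, 62, 76, 77, 78, 76, 77, 75]
```

Emit:
move_arm:
  gripper: [255, 255, 255, 255, 255, 255, 255, 255, 255, 255, 255, 255]
  delta_pos:
    - [0, 0, -2]
    - [0, 0, -6]
    - [0, 0, -12]
    - [0, 0, -19]
    - [0, 0, -26]
    - [0, 0, -33]
    - [0, 0, -40]
    - [0, 0, -47]
    - [0, 0, -54]
    - [0, 0, -60]
    - [0, 0, -66]
    - [0, 0, -70]
  turn: [0, 0, 0, 0, 0, 0, 0, 0, 0, 0, 0, 0]

```text
t: 19.9
ee_pos: [0.5432, -0.0492, 0.1917]
eef_rot: [-3.141, 0.0, 0.693]
wrist_force: [-0.4, -0.8, -1.6]
grip_width: 0.29
gripper_force: 59.1
```

Emit:
move_arm:
  gripper: [255, 255, 255, 255, 255, 255, 255, 255]
  delta_pos:
    - [0, 0, -1]
    - [0, 0, -1]
    - [0, 0, -1]
    - [0, 0, -1]
    - [0, 0, -1]
    - [0, 0, -1]
    - [0, 0, -1]
    - [0, 0, -1]
  turn: [0, 0, 0, 0, 0, 0, 0, 0]

```text
t: 20.7
ee_pos: [0.5433, -0.0493, 0.1913]
eef_rot: [3.142, -0.0, 0.693]
wrist_force: [-0.6, -0.2, -0.9]
grip_width: 0.291
gripper_force: 59.1
```

```bash
python3 lk.py w9; python3 - <<'E'
from h import *
import pickle
# block moved? compare block far edges in scene before/after; hole+stem geometry now
P=pickle.load(open('P7.pkl','rb'))
for k,n in (('s','scene'),('d','side')):
    p=robot.get_image(n)
    a,b=[cv2.cvtColor(x['frame'],cv2.COLOR_RGB2GRAY).astype(np.float32) for x in (P[k],p)]
    for X in ([.545,-.09,.14],[.54,-.05,.10]):
        u,v=np.round(proj(p,X)).astype(int);sl=(slice(v-5,v+18),slice(u-22,u+22));print(n,cv2.phaseCorrelate(a[sl],b[sl]))
    f=p['frame'].astype(int)
    for zz in (.145,.15,.155):
        q=proj(p,[.5437,-.0492,zz]);v=int(round(q[1]));u=int(round(q[0]));row=f[v,u-10:u+11];print(n,zz,q.round(1),u,(row.max(1)-row.min(1)).tolist())
E
```

```text
20.75 [ 0.54335648 -0.04924104  0.1913437 ] [ 1.79997167e+02 -3.79105698e-03  3.97191438e+01] [ 0.11988327 -0.25578843 -1.16541123] 0.2912095168522305
scene ((0.6820333756233126, 0.41287429287299027), 0.7092648091139617)
scene ((0.7472227445200801, 0.14117893042298313), 0.9346195256268537)
scene 0.145 [278.4 187.1] 278 [75, 76, 75, 69, 53, 25, 10, 8, 7, 8, 8, 11, 11, 8, 16, 39, 46, 46, 62, 87, 88]
scene 0.15 [278.2 185.7] 278 [75, 75, 73, 65, 33, 6, 12, 11, 13, 10, 11, 9, 13, 10, 7, 17, 37, 54, 83, 90, 90]
scene 0.155 [278.  184.4] 278 [80, 75, 60, 9, 12, 10, 12, 10, 10, 11, 11, 9, 8, 10, 11, 9, 8, 36, 88, 91, 92]
side ((0.4928395091738835, -0.03317138182434576), 0.8579320742024316)
side ((0.38080489538988616, 0.00019953459254651307), 0.8539638564542488)
side 0.145 [347.4 197.9] 347 [51, 51, 51, 51, 48, 40, 40, 39, 5, 11, 9, 10, 10, 33, 35, 38, 49, 50, 51, 50, 52]
side 0.15 [347.5 196.5] 347 [49, 51, 52, 51, 52, 47, 36, 26, 9, 9, 11, 8, 10, 6, 13, 42, 49, 50, 51, 51, 51]
side 0.155 [347.5 195.1] 348 [52, 51, 53, 51, 6, 12, 9, 9, 10, 8, 10, 10, 12, 9, 11, 9, 40, 50, 50, 40, 41]
```

```bash
python3 - <<'E'
from h import *
for n,u,vs in (('scene',279,(188,190,192)),('side',347,(199,201))):
    p=robot.get_image(n);f=p['frame'].astype(int)
    for v in vs: r=f[v,u-13:u+14];print(n,v,(r.max(1)-r.min(1)).tolist(),r.sum(1).tolist())
E
```

```text
scene 188 [75, 80, 78, 76, 72, 66, 52, 42, 40, 52, 32, 9, 8, 10, 11, 6, 25, 46, 43, 46, 56, 82, 92, 88, 91, 92, 89] [412, 411, 401, 401, 401, 352, 266, 208, 252, 364, 333, 293, 331, 383, 405, 399, 283, 246, 230, 227, 270, 438, 592, 613, 607, 608, 611]
scene 190 [81, 81, 82, 79, 77, 72, 55, 41, 48, 71, 47, 4, 7, 12, 11, 10, 20, 43, 49, 46, 58, 82, 89, 90, 92, 90, 89] [430, 426, 415, 425, 412, 375, 273, 194, 248, 370, 287, 243, 259, 324, 389, 404, 316, 259, 231, 239, 276, 453, 513, 531, 576, 589, 599]
scene 192 [84, 88, 89, 95, 87, 89, 90, 75, 48, 43, 36, 5, 8, 12, 13, 12, 12, 44, 52, 73, 88, 93, 93, 90, 91, 91, 92] [478, 454, 483, 585, 607, 601, 572, 398, 245, 227, 236, 230, 242, 316, 363, 367, 249, 269, 281, 375, 499, 529, 523, 524, 534, 577, 544]
side 199 [37, 39, 48, 52, 50, 51, 49, 47, 38, 42, 44, 11, 12, 10, 11, 10, 36, 36, 36, 45, 50, 52, 51, 49, 50, 45, 41] [357, 342, 523, 656, 670, 669, 644, 497, 346, 373, 391, 376, 356, 373, 360, 347, 347, 346, 345, 440, 577, 673, 675, 671, 516, 325, 325]
side 201 [38, 37, 38, 50, 51, 50, 50, 50, 39, 40, 43, 11, 11, 11, 11, 3, 37, 38, 37, 47, 51, 50, 50, 52, 50, 51, 41] [337, 352, 343, 520, 656, 667, 670, 615, 364, 378, 389, 390, 412, 418, 400, 349, 345, 339, 325, 474, 650, 668, 679, 676, 673, 507, 322]
```

```bash
python3 -c "
from bench import robot
print(robot.sign_off())"
```

```text
the job is handed in; nothing more can be done
None
```

The job is handed in at about 21 s of the 58 s limit. The block sits across the rails with its hole over the patch, to about 2 mm. The wand is held upright and centred in the hole, tip about 80 mm above the table; no contact showed in the wrist force as it went down.

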